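# Refit the volume dial and hold it down to pair

### The arm

A 7-joint arm with a two-finger parallel gripper is mounted at the origin on the work surface. World frame = base frame: x ahead of the robot, y to its left, z up, the work surface at z = 0. Lengths are in mm, angles in rad, forces in N, time in s.
With the tool pointing down it reaches from about 400 to 875 mm from the base axis. Payload 4.4 kg.
Tool frame: the origin (TCP) lies midway between the tips of the shut fingers; the grasp point (between the pads) lies ctrl.grip_depth behind it (ctrl.grip_depth is the distance from the TCP to the grasp point, in mm); z points along the fingers, y is the line along which they close (so a half turn about z gives the same grasp; the last joint's range is limited). The gripper opens to 85 mm and grips with 20 to 120 N. Pads are 22 mm wide; open, the fingers measure 114 mm over their backs; the gripper's body (76 mm by 85 mm) begins 54 mm behind the grasp point. The pads swing forward as they close: fully open they stand 13 mm farther back than shut.
Start: joints at [1.204, 0.628, 0.038, 1.517, -0.027, 0.996, -0.02], TCP at [192.613, -620.821, 231.313] pointing down, gripper open.
Joint ranges: [-3.06, 3.06], [-0.37, 2.12], [-1.25, 1.32], [0.18, 2.47], [-1.1, 4.24], [0.23, 1.98], [-2.94, 2.94]. Speed limits (rad/s): [2.57, 2.57, 3.14, 3.14, 3.14, 3.14, 3.14].

### API

Orientations are given as [roll, pitch, yaw] about the fixed x, y, z axes, in that order (R = Rz(yaw) Ry(pitch) Rx(roll)).
In Python, from cell import ctrl gives the robot as it stands.
- The arm moves only by the tool carry_out, never from a script. Its argument "deltas" is one flat list of numbers, 7 for each row, row after row: the turn, a rotation vector about the tool's x, y, z in degrees, then the shift along the tool's x, y, z in m, then the closure, from -1 (fully open) to 1 (shut). In form: [wx, wy, wz, dx, dy, dz, claw, wx, wy, wz, dx, dy, dz, claw, ...]. A call has 1 to 12 rows; each row shifts and turns the commanded pose from where the row before left it, along the tool's axes as they then stand; what a row does not reach is not made up. A row lasts 1/8 s, in which the tool goes at most 62.5 mm and 10.7 degrees, less where a joint would pass 70% of its speed; a pose out of reach is approached as far as the arm can. A call with a gripper value outside its range is refused whole. The fingers move at their own pace and stop on an object; the grip force is fixed at half the most. Time passes only in rows, so rows that do not move let the fingers close. It gives the time, the measured TCP pose, the force, the opening and the grip force at its end, in the units of the state.
- ctrl.read_state(): the state, without advancing time (a new reading comes with each control period).
- ctrl.get_image(name): name is "scene" or "top" or "wrist"; returns the picture (384x512x3 uint8, red, green, blue); there is no depth.
- ctrl.calibration(name): a dict with "mtx" (3x3 intrinsics, pixels), "distortion" ([k1, k2, p1, p2, k3] as OpenCV has them; the pictures are not rectified), "R" (3x3) and "t" (3): a world point X has camera coordinates R X + t. Camera axes: x right, y down, z forward; pixel columns grow to the right and rows downward; lengths in mm; the calibration is good to about 2 mm. A picture is of the moment at which its call begins: read the wrist's pose just before it. calibration takes no time and is no camera call; for the wrist camera it gives the pose at the moment of the call.
- ctrl.finish_job(): hands the job in; it is judged then, once.
The state is a dict: "clock": time; "qpos": joint angles; "qd": joint speeds; "tau": joint torques, N m; "eef_pos": TCP position; "tool_rot": TCP orientation; "force": force on the tool from outside, world axes, zero at the start; "torque": the same for the moment, N m; "width": finger opening in mm; "gripper_force": force on a finger pad.
Only numpy, scipy, OpenCV 4.12 (cv2) and the standard library are available. Lean on these libraries where they do the work, as an engineer would, in place of code of your own. Each camera call takes 0.05 s, during which the arm holds its last target. There are 200 camera calls.

### The job

Get the wireless volume dial working: first drop both battery cells into the open battery bay of its base, then set the dial cap upright on the splined shaft, turn it until the splines mesh and slide it fully home. Push the dial down against its spring as one does for pairing, and finish while still holding it pressed down, well past half of its travel; do not let go. Leave the mouse, mug and jar where they are.

Things in the scene. Friction and masses are not known exactly. Their poses are not given: they have to be found in the camera images.
- dial_base: Base of the volume dial: grey plastic block, 110 mm (its x) by 185 mm (its y, from -90 to +95 mm) by 45 mm high, fixed to the desk. Origin on the desk under it, z up. Its +y half is solid and carries the splined shaft at (0, +45 mm); its -y half is the open-topped battery bay.
- bay_in (a point): Centre of the inner floor of the battery bay, 12 mm above the desk; axes as dial_base. The bay is open at the top, inside 86 mm (x) by 61 mm (y) and 33 mm deep, walls 12 mm thick (the wall towards the shaft is that of the solid half as well).
- shaft_shoulder (a point): On the axis of the upright steel splined shaft, on the upper face of its shoulder (44 mm flange); z up. 55 mm above the desk at rest (10 mm above the base's top); moves down with the shaft. 6 teeth stand around the shaft from 0 to 12 mm above it, ridged tops to 14 mm, each 3.8 mm thick, out to 13 mm from the axis, every 60 degrees; this point's x axis points along one tooth.
- shaft_tip (a point): Top of the splined shaft, 21 mm above shaft_shoulder, same axes. The shaft's round nose is 16 mm across, tapered over its top 5 mm to 6 mm across. The shaft can be turned about its axis, stiffly (0.15 N m), and stays where it is.
- plunger (a joint): How far the splined shaft is pushed down, in m: 0 at rest, 0.008 at the stop. A spring pushes it back up: 3 N to start it moving, plus 0.8 N per mm (9.4 N at the stop).
- dial: Dial cap: black knurled plastic cylinder, 50 mm across, 40 mm high, about 90 g, standing upright on the desk. Origin at the centre of its underside, z up. Grip it across its sides, in the upper half. Unmeshed on the shaft, it rides on the tooth tops, underside about 14 mm above the shoulder, and the shaft sinks under the push; fully home, its underside rests on the shoulder.
- dial_socket (a point): Mouth of the socket in the dial's underside (same origin and axes as dial): 23 mm deep, 29 mm across, with 6 inward teeth 3.8 mm thick that leave a round hole 19 mm across. The 6 slots between them lie at 0, 60, 120 ... degrees from x; about 6 degrees of play either way.
- dial_pointer (a point): Outer end of the thin raised aluminium pointer bar on the dial's top, 23 mm from the axis along the dial's +x, so over one of the slots; bar 20 mm long, 2 mm high, top 42 mm above the underside.
- cell_a: One of two identical steel and grey battery cells, stubby cylinders 23 mm across and 32 mm tall, about 35 g, standing upright on the desk. Origin at its centre, z along its axis.
- cell_b: The other battery cell, the same.
- mouse: Bystander: black computer mouse, 112 by 62 by 35 mm, on the desk. Origin under its centre.
- mug: Bystander: white mug, 80 mm across, 92 mm tall, on the desk. Origin under its centre.
- jar: Bystander: glass jar with a steel cap, 66 mm across, 85 mm tall, on the desk. Origin under its centre.
Not all that is in view belongs to the job. What is shaped like the dial but pink or red is not meant.

How it is judged:
By the outcome, as a careful person would: the job done as asked, in the order asked, and still so for the second after the job is handed in, while the arm keeps its last pose, push and grip.
It also fails if it takes over 64 s, if anything falls off the work surface, if the arm or the gripper's body presses on something with over 40 N, if the wrist force passes 120 N, or if a joint passes its speed limit or range.

## Working session

There is one attempt and no reset: what is moved stays moved. The work goes in short steps, Python scripts to look and compute and a tool call to move; the robot and the scene stay as the last step left them, time stands still between calls to the robot, and variables do not carry over. Pictures are saved under pics/ and viewed, at most 10 in all, crops included, and the job is handed in when it is done.

Besides the shell and the picture viewer there is one more tool, called after "Call:" as name(argument=value, ...) on one line, values as JSON. carry_out: Moves the arm, as the interface text tells. Its arguments: {"type":"object","properties":{"deltas":{"type":"array"}},"required":["deltas"]}

```bash
ls; mkdir -p pics
python3 - <<'E'
from cell import ctrl
import cv2,numpy as np
for n in ["scene","top"]:
    im=ctrl.get_image(n); cv2.imwrite(f"pics/{n}0.png",cv2.resize(im[:,:,::-1],(800,600),interpolation=cv2.INTER_CUBIC))
    c=ctrl.calibration(n); print(n,c)
s=ctrl.read_state(); print(s, ctrl.grip_depth)
E
```

```text
pics
scene {'mtx': array([[472.52337385,   0.        , 257.87684315],
       [  0.        , 472.52337385, 195.13699281],
       [  0.        ,   0.        ,   1.        ]]), 'distortion': array([-0.12982256,  0.        ,  0.        ,  0.        ,  0.        ]), 'R': array([[-0.13213846,  0.99119467, -0.00851795],
       [ 0.7801062 ,  0.0986885 , -0.61781461],
       [-0.61153393, -0.08828198, -0.78627765]]), 't': array([  65.06721057, -372.9592995 , 1993.41605896])}
top {'mtx': array([[350.03542356,   0.        , 258.65519439],
       [  0.        , 350.03542356, 184.76280385],
       [  0.        ,   0.        ,   1.        ]]), 'distortion': array([0.00673343, 0.        , 0.        , 0.        , 0.        ]), 'R': array([[-0.01498944, -0.99984494, -0.00924137],
       [-0.98125755,  0.01648535, -0.19199439],
       [ 0.19211697,  0.00619028, -0.98135251]]), 't': array([  -5.08011013,  552.75932066, 1041.53148445])}
{'clock': 0.1, 'qpos': array([ 1.204208  ,  0.62922191,  0.03842955,  1.5182847 , -0.02702678,
        0.99631169, -0.0199854 ]), 'qd': array([-1.70071934e-03, -1.45891605e-03,  4.87698642e-04, -8.34734621e-04,
       -4.29874878e-04,  5.24649319e-05,  2.20411932e-04]), 'tau': array([ 3.19185296e-03, -5.64534760e+01,  1.23048194e+00, -1.93973851e+01,
        1.13003701e-02,  5.34989158e-03, -5.92206263e-06]), 'eef_pos': array([ 192.45340806, -620.2579549 ,  230.4959824 ]), 'tool_rot': array([-3.13988390e+00, -1.54060686e-05,  3.00800270e-01]), 'force': array([ 0.49086184, -0.19122027,  0.13607637]), 'torque': array([-0.0439185 ,  0.06351118, -0.02568187]), 'gripper_force': 0.0, 'width': 85.3556136689132} 18.700000000000003
```

View pics/top0.png

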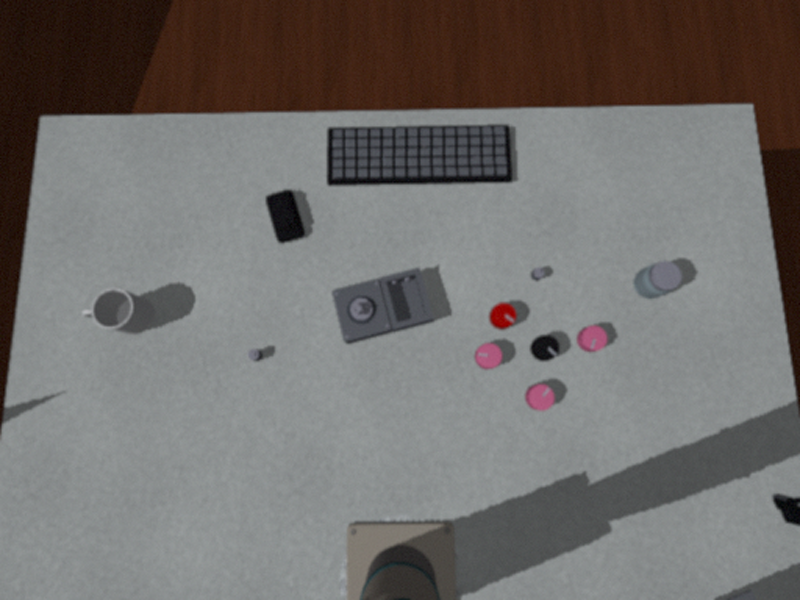

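View pics/scene0.png

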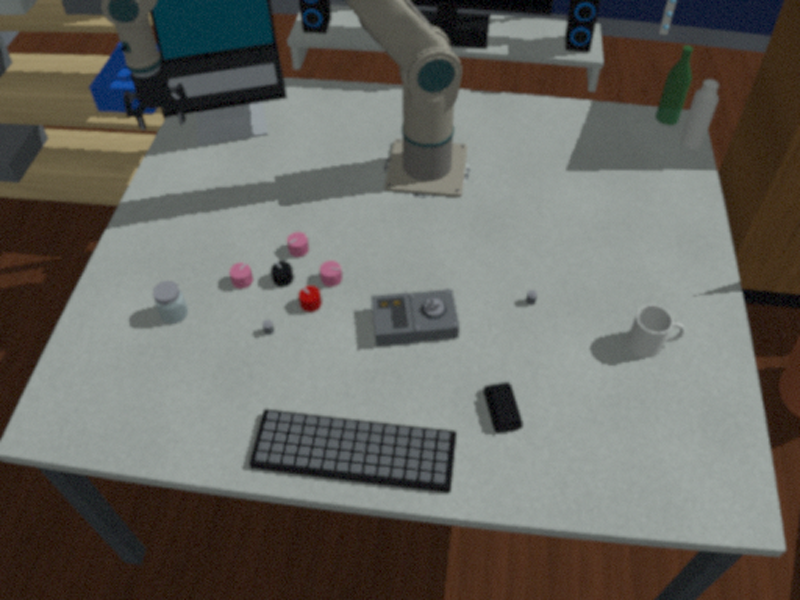

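Top picture (800x600): cells at (540,273) and (255,354), black dial at (545,348) ringed by pink/red decoys, base at ~(382,305) with its shaft at (361,310) on the left and bay at (405,298).

```bash
cat > h.py <<'E'
import cv2,numpy as np
from cell import ctrl
def ray(n,uv,z,c=None):
    c=c or ctrl.calibration(n)
    p=cv2.undistortPoints(np.array([[uv]],float),c["mtx"],c["distortion"])[0,0]
    R=np.array(c["R"]);t=np.array(c["t"]);o=-R.T@t;d=R.T@np.array([p[0],p[1],1])
    return o+d*(z-o[2])/d[2]
def proj(n,X,c=None):
    c=c or ctrl.calibration(n)
    return cv2.projectPoints(np.array(X,float).reshape(-1,3),cv2.Rodrigues(np.array(c["R"]))[0],np.array(c["t"],float),c["mtx"],c["distortion"])[0][:,0]
E
python3 - <<'E'
from h import *
f=1.5625
for k,u,v,z in [("cellR",540,273,20),("cellL",255,354,20),("dial",545,348,40),("shaft",361,310,70),("bay",405,299,45),("c1",333,290,45),("c2",418,270,45),("c3",433,320,45),("c4",347,341,45)]:
    print(k,ray("top",(u/f,v/f),z).round(0))
im=ctrl.get_image("top")
a=im[165:225,205:285]; b=im[165:265,305:385]
A=cv2.resize(a[:,:,::-1],(480,360),interpolation=cv2.INTER_CUBIC);B=cv2.resize(b[:,:,::-1],(320,400),interpolation=cv2.INTER_CUBIC)
C=np.zeros((400,800,3),np.uint8);C[:360,:480]=A;C[:,480:]=B
C=cv2.convertScaleAbs(C,alpha=1.5)
cv2.imwrite("pics/crop1.png",C)
E
```

```text
cellR [ 588. -295.   20.]
cellL [430. 290.  20.]
dial [ 431. -291.   40.]
shaft [508.  71.  70.]
bay [533. -15.  45.]
c1 [554. 130.  45.]
c2 [592. -43.  45.]
c3 [490. -70.  45.]
c4 [451. 101.  45.]
```

View pics/crop1.png

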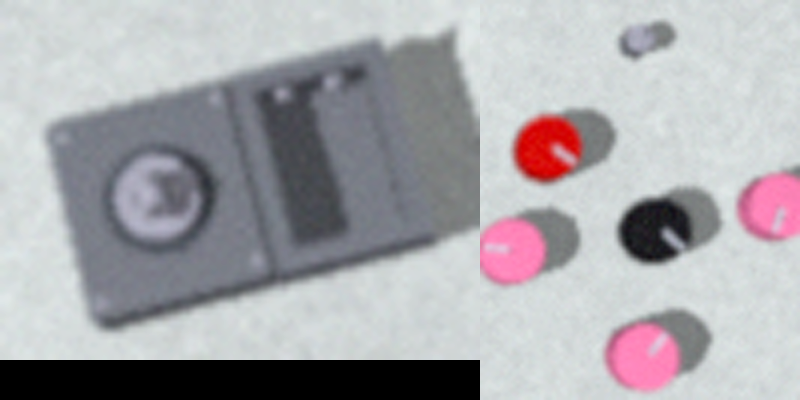

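Crop shows the base top edges (48,130)-(383,40), the shaft at (158,195), the dial at (655,230) with pointer to the lower right, and cell top at (636,40). The base's yaw comes out near 12.4°. I'll turn the tool to yaw ≈102° so the fingers close along the bay's x, then go over the right-hand cell.

Call:
carry_out(deltas=[0,0,-10.6,0,0,0,-1,0,0,-10.6,0,0,0,-1,0,0,-10.6,0,0,0,-1,0,0,-10.6,0,0,0,-1,0,0,-10.6,0,0,0,-1,0,0,-10.6,0,0,0,-1,0,0,-10.6,0,0,0,-1,0,0,-10.6,0,0,0,-1,0,0,0,0.026,0.05,0,-1,0,0,0,0.026,0.05,0,-1,0,0,0,0.026,0.05,0,-1,0,0,0,0.026,0.05,0,-1])

```text
clock: 1.65
eef_pos: [367.5, -476.2, 231.1]
tool_rot: [-3.141, -0.0, 1.78]
force: [1.2, -0.0, 1.4]
width: 85.3
gripper_force: 0.0
```

Call:
carry_out(deltas=[0,0,0,0.026,0.05,0,-1,0,0,0,0.026,0.05,0,-1,0,0,0,0.026,0.05,0,-1,0,0,0,0.02,0.04,0,-1,0,0,0,0.01,0.02,0,-1,0,0,0,0,0,0,-1])

```text
clock: 2.4
eef_pos: [549.9, -327.1, 231.0]
tool_rot: [-3.141, -0.0, 1.783]
force: [-0.5, -1.1, 0.5]
width: 85.2
gripper_force: 0.0
```

Run:
```python
from h import *
s=ctrl.read_state();print(s["clock"],s["eef_pos"],np.degrees(s["tool_rot"]),s["qpos"].round(2))
c=ctrl.calibration("wrist");im=ctrl.get_image("wrist");print(c)
print(proj("wrist",[[588,-295,32],[431,-291,40]]))
cv2.imwrite("pics/w1.png",cv2.convertScaleAbs(cv2.resize(im[:,:,::-1],(800,600),interpolation=cv2.INTER_CUBIC),alpha=1.3))
```

```text
2.4 [ 549.87294819 -327.14055178  231.00498052] [-1.79979740e+02 -2.47562110e-02  1.02159575e+02] [ 0.71  0.63 -0.36  1.54  0.25  1.01  0.49]
{'mtx': array([[327.98561861,   0.        , 250.81794804],
       [  0.        , 327.98561861, 195.11010699],
       [  0.        ,   0.        ,   1.        ]]), 'distortion': array([-0.0161344,  0.       ,  0.       ,  0.       ,  0.       ]), 'R': array([[ 9.77500393e-01,  2.10932330e-01,  7.30722134e-04],
       [ 2.02037141e-01, -9.37262635e-01,  2.84112209e-01],
       [ 6.06133288e-02, -2.77572163e-01, -9.58790759e-01]]), 't': array([-469.69732528, -455.81123578,  252.62232285])}
[[294.41670301 143.63835728]
 [141.06461259 107.4067251 ]]
```

View pics/w1.png

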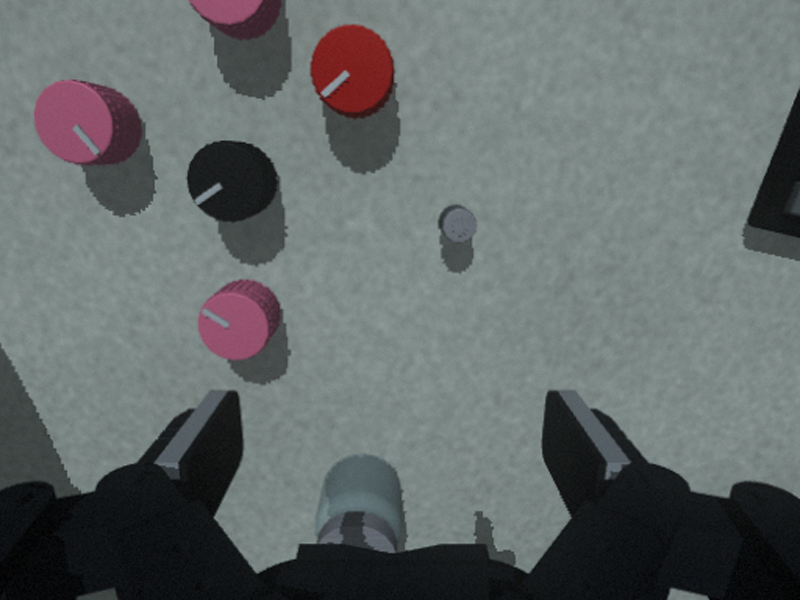

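The wrist picture shows the cell top at (459,224), the black dial's top at (231,181) with pointer's outer end at (197,203), decoys at (351,69), (74,121), (235,326).

```bash
cat >> h.py <<'E'
def to(x,y,z,yaw=None):
    "tool-axis shift in m to reach world TCP"
    s=ctrl.read_state();p=s["eef_pos"];a=s["tool_rot"][2];d=np.array([x,y,z])-p
    r=[d[0]*np.cos(a)+d[1]*np.sin(a),d[0]*np.sin(a)-d[1]*np.cos(a),-d[2]]
    print("shift m",np.round(np.array(r)/1000,4),"wz",None if yaw is None else round(np.degrees(a)-yaw,1),"at",p.round(1),"rot",np.degrees(s["tool_rot"]).round(2),"F",s["force"].round(1),"w",round(s["width"],1),"t",s["clock"])
E
python3 - <<'E'
from h import *
f=1.5625
for k,u,v,z in [("cell",459,224,32),("dial",231.5,181,40),("ptr",197,203,42),("red",351,69,40),("pink",73,121,40),("pink2",234,325,40)]:
    print(k,ray("wrist",(u/f,v/f),z).round(1))
x,y,_=ray("wrist",(459/f,224/f),32); to(x,y,8)
E
```

```text
cell [ 587.3 -294.9   32. ]
dial [ 438.8 -297.6   40. ]
ptr [ 419.5 -315.5   42. ]
red [ 500.6 -217.9   40. ]
pink [ 338.4 -281.8   40. ]
pink2 [ 452.2 -393.    40. ]
shift m [0.0254 0.0452 0.2229] wz None at [ 548.3 -329.1  230.9] rot [-1.7989e+02  3.0000e-02  1.0200e+02] F [-0.8 -1.2  0.2] w 85.3 t 2.45
```

Call:
carry_out(deltas=[0,0,0,0.0254,0.0452,0,-1,0,0,0,0,0,0.06,-1,0,0,0,0,0,0.06,-1,0,0,0,0,0,0.06,-1,0,0,0,0,0,0.03,-1,0,0,0,0,0,0.015,-1,0,0,0,0,0,0,-1])

```text
clock: 3.32
eef_pos: [587.1, -295.4, 6.0]
tool_rot: [-3.14, 0.0, 1.779]
force: [1.1, 0.5, 1.2]
width: 85.3
gripper_force: 0.0
```

Run:
```python
from h import *
to(587.3,-294.9,4)
im=ctrl.get_image("wrist")
cv2.imwrite("pics/w2.png",cv2.convertScaleAbs(im[:,:,::-1],alpha=1.4))
to(587.3,-294.9,4)
```

```text
shift m [0.0004 0.0003 0.002 ] wz None at [ 587.1 -295.4    6. ] rot [-1.7991e+02  1.0000e-02  1.0192e+02] F [1.1 0.5 1.2] w 85.3 t 3.325
shift m [ 0.0004 -0.0008  0.0031] wz None at [ 588.2 -295.2    7.1] rot [1.7997e+02 6.0000e-02 1.0195e+02] F [-0.7  0.5  0.7] w 85.4 t 3.375
```

View pics/w2.png

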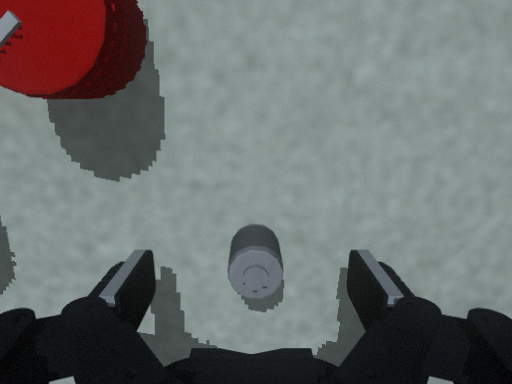

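The cell's top is at (256,272), centred between the pads. Close and lift.

Call:
carry_out(deltas=[0,0,0,0,0,0.002,1,0,0,0,0,0,0,1,0,0,0,0,0,0,1,0,0,0,0,0,0,1,0,0,0,0,0,0,1,0,0,0,0,0,-0.02,1,0,0,0,0,0,-0.05,1,0,0,0,0,0,-0.05,1])

```text
clock: 4.38
eef_pos: [588.1, -293.5, 126.2]
tool_rot: [-3.141, -0.0, 1.781]
force: [0.8, 0.1, -0.9]
width: 21.1
gripper_force: 58.7
```

Run:
```python
from h import *
# refine base from top: crop1 px -> image
g=lambda u,v:(205+u/6,165+v/6)
for k,u,v,z in [("cTL",48,130,45),("cTR",383,40,45),("shaft",158,195,58)]:
    print(k,ray("top",g(u,v),z).round(1))
to(533,-15,135,102.4)
```

```text
cTL [550.6 130.2  45. ]
cTR [596.1 -46.8  45. ]
shaft [513.   71.3  58. ]
shift m [ 0.2839  0.0042 -0.0088] wz -0.4 at [ 588.1 -293.5  126.2] rot [-1.7999e+02 -2.0000e-02  1.0205e+02] F [ 0.8  0.1 -0.9] w 21.1 t 4.375
```

Call:
carry_out(deltas=[0,0,0,0.04,0,-0.035,1,0,0,0,0.045,0.001,-0.03,1,0,0,0,0.055,0.001,-0.01,1,0,0,0,0.05,0,0,1,0,0,0,0.03,0,0,1,0,0,0,0,0,0,1,0,0,0,0,0,0,1])

```text
clock: 5.25
eef_pos: [544.6, -79.3, 199.9]
tool_rot: [3.141, 0.001, 1.78]
force: [0.2, -1.2, -0.6]
width: 20.9
gripper_force: 58.7
```

Run:
```python
from h import *
import pickle
to(533,-15,135,102.4)
c=ctrl.calibration("wrist");im=ctrl.get_image("wrist");pickle.dump(c,open("c3.pkl","wb"))
cv2.imwrite("pics/w3.png",cv2.convertScaleAbs(cv2.resize(im[:,:,::-1],(800,600),interpolation=cv2.INTER_CUBIC),alpha=1.3))
```

```text
shift m [0.0653 0.002  0.0649] wz -0.4 at [544.6 -79.3 199.9] rot [1.7997e+02 7.0000e-02 1.0199e+02] F [ 0.2 -1.2 -0.6] w 20.9 t 5.25
```

View pics/w3.png

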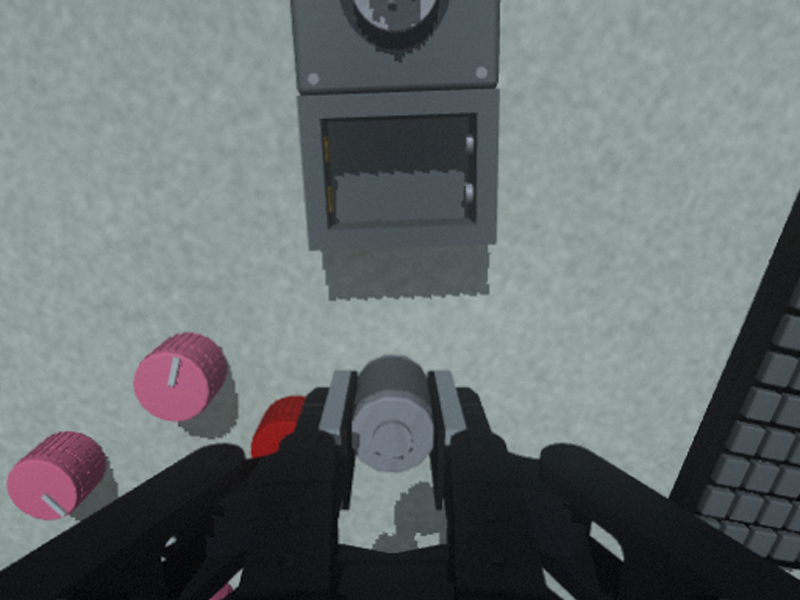

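Bay's inner rim corners at (322,120), (475,114), (474,221), (329,228); outer front corners (309,249), (495,241); the gripped cell hangs straight between the pads at (393,430).

Run:
```python
from h import *
import pickle
c=pickle.load(open("c3.pkl","rb"));f=1.5625
P=[ray("wrist",(u/f,v/f),45,c)[:2] for u,v in [(322,120),(475,114),(474,221),(329,228),(309,249),(495,241)]]
M=np.array([[-43,30.5],[43,30.5],[43,-30.5],[-43,-30.5],[-55,-42.5],[55,-42.5]])
P=np.array(P)
mc=M.mean(0);pc=P.mean(0);U,S,V=np.linalg.svd((M-mc).T@(P-pc));R=(U@V).T
t=pc-R@mc;yaw=np.degrees(np.arctan2(R[1,0],R[0,0]))
print("bay",t,"yaw",yaw,"scale",np.linalg.norm(P[1]-P[0]),np.linalg.norm(P[5]-P[4]),"res",(P-(M@R.T+t)).round(1).tolist())
# bay centre (0,-47.5)? base y -90..95: bay -78..-17
sh=t+R@np.array([0,45+47.5]);print("shaft",sh)
for o in(-15,15):
    q=t+R@[0,o];print(o,q);to(q[0],q[1],22,90+yaw)
```

```text
bay [537.58267675 -18.90675627] yaw 14.273233571094982 scale 83.32859967613399 108.43997510521504 res [[2.0, -1.2], [-0.5, -2.0], [-1.5, 0.8], [1.0, 0.7], [0.4, 0.8], [-1.3, 0.8]]
shaft [514.77714418  70.73786255]
-15 [541.28087123 -33.44372148]
shift m [0.046  0.0063 0.1777] wz -2.3 at [544.6 -79.7 199.7] rot [1.7998e+02 7.0000e-02 1.0193e+02] F [-0.2 -0.4 -0.6] w 20.9 t 5.3
15 [533.88448228  -4.36979105]
shift m [0.0759 0.005  0.1777] wz -2.3 at [544.6 -79.7 199.7] rot [1.7998e+02 7.0000e-02 1.0193e+02] F [-0.2 -0.4 -0.6] w 20.9 t 5.3
```

Call:
carry_out(deltas=[0,0,-2.3,0,0,0,1,0,0,0,0.0456,0.0081,0,1,0,0,0,0,0,0.06,1,0,0,0,0,0,0.05,1,0,0,0,0,0,0,1,0,0,0,0,0,0,1])

```text
clock: 6.05
eef_pos: [542.2, -32.3, 90.6]
tool_rot: [3.14, 0.0, 1.821]
force: [-0.6, 0.3, -1.0]
width: 20.9
gripper_force: 58.9
```

Run:
```python
from h import *
to(541.3,-33.4,21,104.3)
```

```text
shift m [-0.0008 -0.0011  0.0696] wz 0.0 at [542.2 -32.3  90.6] rot [1.7989e+02 2.0000e-02 1.0431e+02] F [-0.6  0.3 -1. ] w 20.9 t 6.05
```

Call:
carry_out(deltas=[0,0,0,-0.001,-0.001,0.035,1,0,0,0,0,0,0.025,1,0,0,0,0,0,0.01,1,0,0,0,0,0,0,1])

```text
clock: 6.55
eef_pos: [541.2, -33.3, 20.4]
tool_rot: [3.14, 0.001, 1.821]
force: [-0.3, -0.3, -0.1]
width: 20.8
gripper_force: 58.9
```

Call:
carry_out(deltas=[0,0,0,0,0,0,0.15,0,0,0,0,0,0,0.15,0,0,0,0,0,0,0.15,0,0,0,0,0,-0.03,0.15,0,0,0,0,0,-0.06,0,0,0,0,0,0,-0.06,-1,0,0,0,-0.06,0,-0.02,-1,0,0,0,0,0,0,-1])

```text
clock: 7.55
eef_pos: [556.6, -97.1, 191.2]
tool_rot: [3.138, 0.005, 1.812]
force: [-0.1, 0.7, 0.1]
width: 85.6
gripper_force: 0.0
```

Run:
```python
from h import *
im=ctrl.get_image("wrist");t=ctrl.get_image("top")
W=cv2.convertScaleAbs(im[:,:,::-1],alpha=1.3)
L=cv2.resize(t[205:250,140:185,::-1],(288,288),interpolation=cv2.INTER_CUBIC)
C=np.zeros((384,800,3),np.uint8);C[:,:512]=W;C[:288,512:]=L
cv2.imwrite("pics/w4.png",C);to(430,290,200)
```

```text
shift m [ 0.4004 -0.0272 -0.0108] wz None at [554.6 -91.5 189.2] rot [180.    0.  104.2] F [-0.7  0.5 -0.6] w 85.2 t 7.65
```

View pics/w4.png

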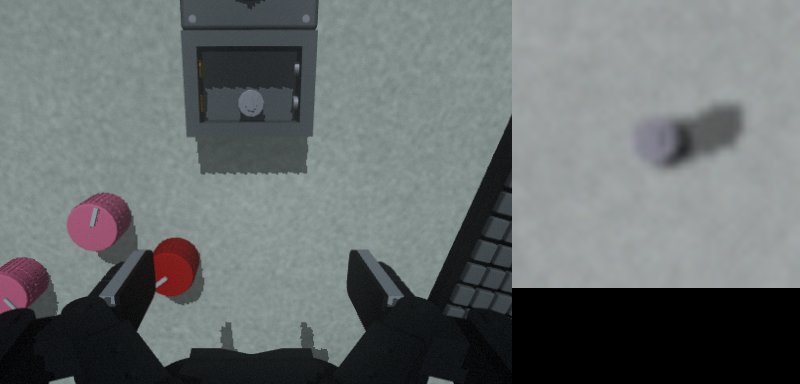

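Cell one stands in the bay at (251,102). Left cell in the top crop at (657,140). Going there, stopping short for a look.

Call:
carry_out(deltas=[0,0,0,0.0543,-0.007,0,-1,0,0,0,0.0543,-0.007,0,-1,0,0,0,0.0543,-0.007,0,-1,0,0,0,0.0543,-0.007,0,-1,0,0,0,0.0543,-0.007,0,-1,0,0,0,0.0543,-0.007,0,-1,0,0,0,0,0,0,-1,0,0,0,0,0,0,-1])

```text
clock: 8.65
eef_pos: [432.5, 214.9, 188.5]
tool_rot: [-3.14, 0.001, 1.823]
force: [-0.2, -1.1, 0.7]
width: 85.7
gripper_force: 0.0
```

Run:
```python
from h import *
print(ray("top",(162.7,226.9),32))
c=ctrl.calibration("wrist");im=ctrl.get_image("wrist")
# brightish-purple/blueish top: find blob by low-saturation difference from desk near expected
X=ray("top",(162.7,226.9),32);u=proj("wrist",X,c)[0];print("exp px",u)
x0,y0=(u-40).astype(int);x0=max(x0,0);y0=max(y0,0)
k=im[y0:y0+80,x0:x0+80];d=k[:,:,2].astype(int)-k[:,:,1]
m=(d>6).astype(np.uint8);n,l,st,ce=cv2.connectedComponentsWithStats(m)
i=1+np.argmax(st[1:,4]);print(st[i],ce[i]+[x0,y0])
p=ray("wrist",ce[i]+[x0,y0],32,c);print(p);to(p[0],p[1],5)
cv2.imwrite("pics/w5.png",cv2.convertScaleAbs(np.hstack([cv2.resize(k[:,:,::-1],(400,400)),cv2.resize(np.dstack([m*150]*3),(400,400))]),alpha=1.4))
```

```text
[427.75345752 287.99909729  32.        ]
exp px [265.63861849  96.01040215]
[37 28 10  9 22] [266.63636364  88.04545455]
[426.85641381 294.59141238  32.        ]
shift m [0.0797 0.014  0.1836] wz None at [433.  214.  188.6] rot [-1.7991e+02  5.0000e-02  1.0434e+02] F [-0.4 -0.9 -0.7] w 85.2 t 8.7
```

View pics/w5.png

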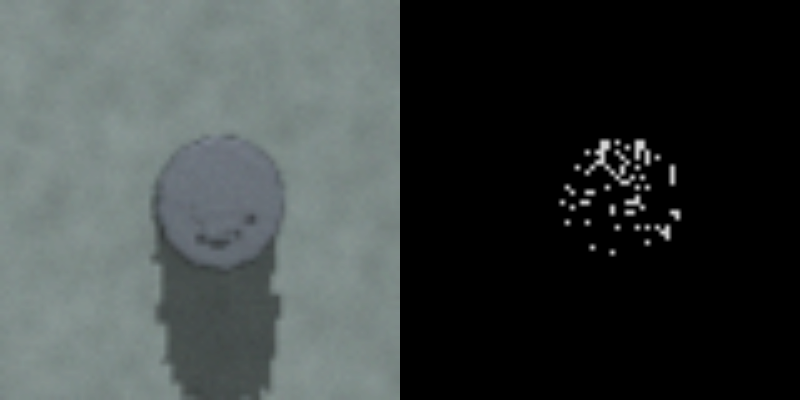

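Cell top centre at crop (221,202) → wrist pixel (269.2,96.4), giving about (430,288.5).

Call:
carry_out(deltas=[0,0,0,0.036,0.008,0,-1,0,0,0,0.037,0.0075,0,-1,0,0,0,0,0,0.05,-1,0,0,0,0,0,0.05,-1,0,0,0,0,0,0.04,-1,0,0,0,0,0,0,-1])

```text
clock: 9.45
eef_pos: [429.2, 286.3, 46.6]
tool_rot: [-3.135, 0.003, 1.819]
force: [-0.3, -0.4, 0.0]
width: 85.4
gripper_force: 0.0
```

Run:
```python
from h import *
to(430,288.5,5)
c=ctrl.calibration("wrist");im=ctrl.get_image("wrist");print(proj("wrist",[430,288.5,32],c))
k=cv2.resize(im[150:384,100:420,::-1],(640,468));cv2.imwrite("pics/w6.png",cv2.convertScaleAbs(k,alpha=1.4))
```

```text
shift m [0.0019 0.0014 0.0416] wz None at [429.2 286.3  46.6] rot [-179.65    0.2   104.23] F [-0.3 -0.4  0. ] w 85.4 t 9.45
[[251.69755928 236.88067209]]
```

View pics/w6.png

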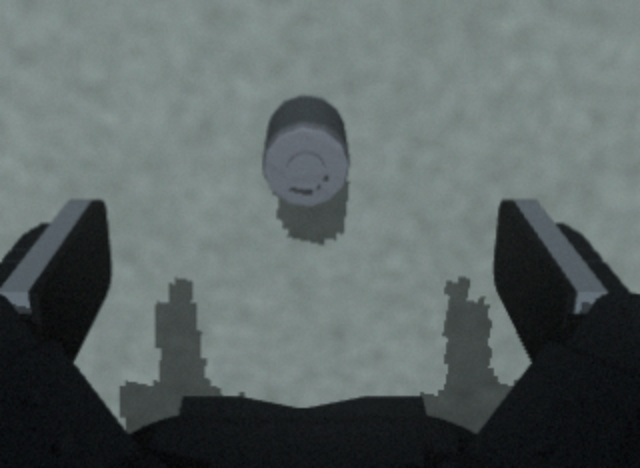

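Cell top at (306,165), i.e. ~1.5 mm farther ahead. Grasp it.

Call:
carry_out(deltas=[0,0,0,0.003,0.002,0.022,-1,0,0,0,0,0,0.02,-1,0,0,0,0,0,0,1,0,0,0,0,0,0,1,0,0,0,0,0,0,1,0,0,0,0,0,0,1,0,0,0,0,0,0,1,0,0,0,0,0,-0.02,1,0,0,0,0,0,-0.06,1,0,0,0,0,0,-0.06,1,0,0,0,0,0,-0.03,1,0,0,0,0,0,0,1])

```text
clock: 11.0
eef_pos: [433.2, 293.5, 179.9]
tool_rot: [3.136, -0.002, 1.82]
force: [0.1, 0.1, -0.9]
width: 21.0
gripper_force: 58.8
```

Run:
```python
from h import *
to(533.9,-4.4,180,104.3)
```

```text
shift m [-3.136e-01  2.400e-02 -1.000e-04] wz 0.0 at [433.2 293.5 179.9] rot [ 1.7967e+02 -1.1000e-01  1.0431e+02] F [ 0.1  0.1 -0.9] w 21.0 t 11.0
```

Call:
carry_out(deltas=[0,0,0,-0.0523,0.004,0,1,0,0,0,-0.0523,0.004,0,1,0,0,0,-0.0523,0.004,0,1,0,0,0,-0.0523,0.004,0,1,0,0,0,-0.0523,0.004,0,1,0,0,0,-0.052,0.004,0,1,0,0,0,0,0,0.05,1,0,0,0,0,0,0.04,1,0,0,0,0,0,0,1,0,0,0,0,0,0,1])

```text
clock: 12.25
eef_pos: [532.9, -4.7, 87.6]
tool_rot: [3.141, -0.0, 1.822]
force: [0.2, 1.0, 0.2]
width: 20.8
gripper_force: 58.9
```

Run:
```python
from h import *
to(533.9,-4.4,20,104.3)
```

```text
shift m [0.0001 0.0011 0.0676] wz 0.1 at [532.9  -4.7  87.6] rot [ 1.7998e+02 -1.0000e-02  1.0437e+02] F [0.2 1.  0.2] w 20.8 t 12.25
```

Call:
carry_out(deltas=[0,0,0,0,0.001,0.035,1,0,0,0,0,0,0.025,1,0,0,0,0,0,0.008,1,0,0,0,0,0,0,1,0,0,0,0,0,0,0.15,0,0,0,0,0,0,0.15,0,0,0,0,0,0,0.15,0,0,0,0,0,-0.03,0.15,0,0,0,0,0,-0.05,0.15,0,0,0,0,0,-0.05,-1,0,0,0,0,0,0,-1,0,0,0,0,0,0,-1])

```text
clock: 13.75
eef_pos: [533.0, -5.3, 148.8]
tool_rot: [-3.141, 0.0, 1.821]
force: [-0.4, -0.3, 0.3]
width: 85.3
gripper_force: 0.0
```

Run:
```python
from h import *
import pickle
c=ctrl.calibration("wrist");im=ctrl.get_image("wrist")
pickle.dump((c,im),open("shaft.pkl","wb"))
print(proj("wrist",[[514.8,70.7,69],[514.8,70.7,55],[534,-4,44]],c))
to(448,-375,190,112)
```

```text
[[251.0158604   85.44089598]
 [250.99648332  86.18481881]
 [251.11471327 190.79792644]]
shift m [-0.3373 -0.1734 -0.0419] wz -7.7 at [532.6  -5.3 148.1] rot [-1.7988e+02 -1.0000e-02  1.0432e+02] F [-0.3 -0.8 -0.2] w 85.2 t 13.8
```

Call:
carry_out(deltas=[0,0,0,-0.048,-0.0248,-0.02,-1,0,0,0,-0.048,-0.0248,-0.02,-1,0,0,0,-0.048,-0.0248,0,-1,0,0,0,-0.048,-0.0248,0,-1,0,0,0,-0.048,-0.0248,0,-1,0,0,0,-0.048,-0.0248,0,-1,0,0,0,-0.048,-0.0248,0,-1,0,0,-7.7,0,0,0,-1,0,0,0,0,0,0,-1,0,0,0,0,0,0,-1])

```text
clock: 15.05
eef_pos: [448.6, -372.2, 188.1]
tool_rot: [-3.141, -0.002, 1.955]
force: [0.7, 0.3, 0.8]
width: 85.5
gripper_force: 0.0
```

Run:
```python
from h import *
import pickle
to(448,-375,190,112)
c=ctrl.calibration("wrist");im=ctrl.get_image("wrist");pickle.dump((c,im),open("dial.pkl","wb"))
u=proj("wrist",[438.8,-297.6,40],c)[0];print(u)
cs,ims=pickle.load(open("shaft.pkl","rb"))
x,y=max(int(u[0])-50,0),max(int(u[1])-50,0);print("dial off",x,y)
A=cv2.resize(ims[35:135,201:301,::-1],(400,400),interpolation=cv2.INTER_CUBIC)
B=cv2.resize(im[y:y+100,x:x+100,::-1],(400,400),interpolation=cv2.INTER_CUBIC)
D=cv2.resize(ims[140:240,200:300,::-1],(200,200))
C=np.zeros((600,800,3),np.uint8);C[:400,:400]=A;C[:400,400:]=B;C[400:,:200]=D
cv2.imwrite("pics/w7.png",cv2.convertScaleAbs(C,alpha=1.5))
```

```text
shift m [-0.0024 -0.0016 -0.0019] wz 0.0 at [ 448.6 -372.2  188.1] rot [-1.7998e+02 -1.1000e-01  1.1201e+02] F [0.7 0.3 0.8] w 85.5 t 15.05
[272.24421514  95.30890958]
dial off 222 45
```

View pics/w7.png

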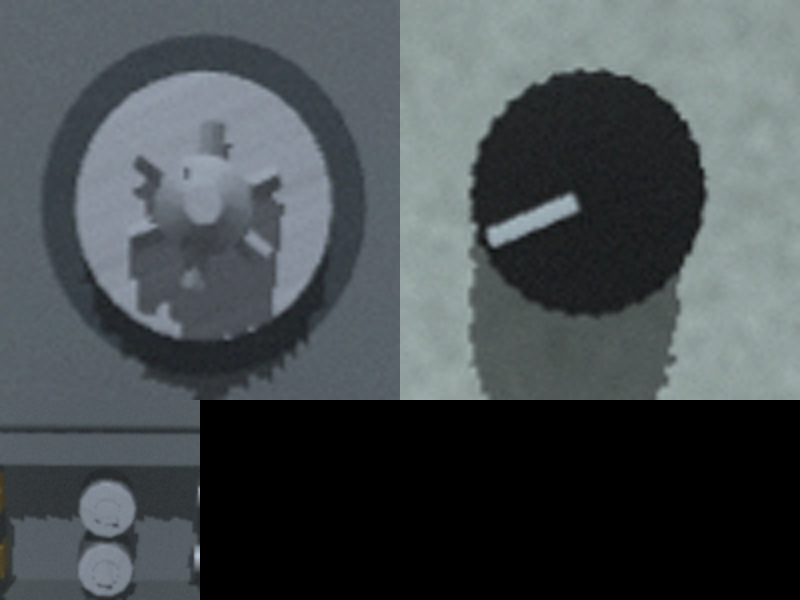

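Cells both stand in the bay. Shaft teeth tops in crop: up (212,125), bottom (193,278), UL (145,172), LR (260,244), UR (270,183), LL (140,232), flange centre (204,205). Dial top centre (589,192), pointer bar from (493,238) to (577,203).

Run:
```python
from h import *
import pickle
cs,_=pickle.load(open("shaft.pkl","rb"));cd,_=pickle.load(open("dial.pkl","rb"))
S=lambda u,v,z:ray("wrist",(201+u/4,35+v/4),z,cs)
D=lambda u,v,z:ray("wrist",(222+(u-400)/4,45+v/4),z,cd)
print("flange",S(204,205,55))
for a,b in [((193,278),(212,125)),((145,172),(260,244)),((140,232),(270,183))]:
    p,q=S(*a,67),S(*b,67);d=q-p;print(np.degrees(np.arctan2(d[1],d[0]))%60,np.hypot(*d[:2]),((p+q)/2)[:2])
o=D(589,192,40);p,q=D(577,203,42),D(493,238,42)
for d in(q-p,q-o):print("ptr",np.degrees(np.arctan2(d[1],d[0]))%60,np.hypot(*d[:2]))
print("dial",o);to(o[0],o[1],9,112)
```

```text
flange [515.47246306  70.82816903  55.        ]
36.93769490251198 23.717719819850146 [515.17661401  70.72855793]
43.509539699606904 21.65249540906211 [515.47789462  69.91560974]
34.104720496736306 22.31583386250132 [515.73070865  70.08209244]
ptr 43.93104367542938 19.03958922582868
ptr 46.79416095920291 22.310786087735803
dial [ 435.72667437 -296.82877632   40.        ]
shift m [0.0748 0.0162 0.1795] wz 0.0 at [ 448.8 -372.2  188.5] rot [-1.7998e+02 -8.0000e-02  1.1205e+02] F [-0.8 -0.2 -0.3] w 85.4 t 15.1
```

Call:
carry_out(deltas=[0,0,0,0.04,0.008,0,-1,0,0,0,0.0348,0.0082,0,-1,0,0,0,0,0,0.05,-1,0,0,0,0,0,0.05,-1,0,0,0,0,0,0.02,-1,0,0,0,0,0,0,-1,0,0,0,0,0,0,-1])

```text
clock: 15.98
eef_pos: [436.4, -297.9, 70.0]
tool_rot: [3.141, 0.001, 1.956]
force: [-0.1, -0.2, -0.2]
width: 85.3
gripper_force: 0.0
```

Run:
```python
from h import *
to(435.7,-296.8,9,112)
c=ctrl.calibration("wrist");im=ctrl.get_image("wrist")
print(proj("wrist",[435.7,-296.8,40],c))
m=(im.max(2)<45).astype(np.uint8); m[250:]=0
n,l,st,ce=cv2.connectedComponentsWithStats(m)
for i in range(1,n):
    if st[i,4]>300:print(st[i],ce[i])
```

```text
shift m [ 0.0013 -0.0003  0.061 ] wz 0.1 at [ 436.4 -297.9   70. ] rot [1.7994e+02 7.0000e-02 1.1206e+02] F [-0.1 -0.2 -0.2] w 85.3 t 15.975
[[248.93822151 226.49020053]]
[ 205  169   88   81 5447] [249.73288048 211.67541766]
```

Call:
carry_out(deltas=[0,0,0,0.001,0,0.04,-1,0,0,0,0,0,0.02,-1,0,0,0,0,0,0,-1,0,0,0,0,0,0,1,0,0,0,0,0,0,1,0,0,0,0,0,0,1,0,0,0,0,0,0,1,0,0,0,0,0,-0.02,1,0,0,0,0,0,-0.05,1,0,0,0,0,0,-0.06,1,0,0,0,0,0,-0.03,1,0,0,0,0,0,0,1])

```text
clock: 17.52
eef_pos: [436.5, -298.2, 172.0]
tool_rot: [3.138, 0.005, 1.955]
force: [-0.1, -0.0, -2.7]
width: 48.8
gripper_force: 62.3
```

Run:
```python
from h import *
to(515.4,70.4,170,105.4)
c=ctrl.calibration("wrist");im=ctrl.get_image("wrist")
# pointer: find light bar pixels on the dark dial
u=proj("wrist",[435.7,-296.8,180],c)[0];print(u)
s=ctrl.read_state();p=s["eef_pos"]
print(p, proj("wrist",[p[0],p[1],p[2]+32],c))
m=(im.min(2)>90).astype(np.uint8)
n,l,st,ce=cv2.connectedComponentsWithStats(m)
for i in range(1,n):
    if 40<st[i,4]<3000:print(st[i],ce[i].round(1))
np.save("held.npy",im)
```

```text
shift m [0.3122 0.2112 0.002 ] wz 6.6 at [ 436.5 -298.2  172. ] rot [179.81   0.3  111.99] F [-0.1 -0.  -2.7] w 48.8 t 17.525
[248.67979026 257.85189927]
[ 435.31443034 -297.68752692  170.22261635] [[246.76694634 286.71159339]]
[336 121  23  16 120] [347.2 128.3]
[145 122  18  25 166] [153.3 133.6]
[165 278  13  10  56] [173.2 281.6]
[ 186  283   60   67 1227] [207.5 313.8]
[ 275  302   42   50 1086] [298.7 330.5]
[221 340  14  11  45] [225. 346.]
[243 341  21  13  64] [254.4 349.1]
[ 65 345  14  20  98] [ 72.  353.8]
[424 345  13  20  99] [429.8 353.8]
[102 354  32  30 604] [122.1 371.6]
[368 354  32  30 595] [379.5 371.8]
```

Call:
carry_out(deltas=[0,0,0,0.0446,0.0302,0,1,0,0,0,0.0446,0.0302,0,1,0,0,0,0.0446,0.0302,0,1,0,0,0,0.0446,0.0302,0,1,0,0,0,0.0446,0.0302,0,1,0,0,0,0.0446,0.0302,0,1,0,0,0,0.0446,0.03,0,1,0,0,6.6,0,0,0,1,0,0,0,0,0,0.04,1,0,0,0,0,0,0.02,1,0,0,0,0,0,0,1,0,0,0,0,0,0,1])

```text
clock: 19.08
eef_pos: [513.7, 71.6, 109.0]
tool_rot: [-3.141, -0.0, 1.84]
force: [0.7, 0.1, -0.2]
width: 48.6
gripper_force: 62.3
```

Run:
```python
from h import *
to(515.4,70.4,96,105.4)
ctrl.get_image("top")
to(515.4,70.4,96,105.4)
```

```text
shift m [-0.0016  0.0013  0.013 ] wz 0.0 at [513.7  71.6 109. ] rot [-1.7998e+02 -1.0000e-02  1.0544e+02] F [ 0.7  0.1 -0.2] w 48.6 t 19.075
shift m [-0.0015  0.0009  0.0135] wz 0.0 at [514.1  71.6 109.5] rot [179.96  -0.   105.43] F [ 0.5  0.4 -0.2] w 48.6 t 19.125
```

Call:
carry_out(deltas=[0,0,0,-0.0014,0.001,0.01,1,0,0,0,0,0,0.01,1,0,0,0,0,0,0.005,1,0,0,0,0,0,0.003,1,0,0,0,0,0,0,1])

```text
clock: 19.75
eef_pos: [515.0, 70.5, 80.9]
tool_rot: [-3.141, -0.0, 1.84]
force: [0.6, -0.2, -1.3]
width: 48.3
gripper_force: 62.3
```

Run:
```python
from h import *
s=ctrl.read_state();print(s["torque"])
to(515.4,70.4,64.5,105.4)
```

```text
[-0.00220831  0.00017342  0.04292909]
shift m [-0.0002  0.0004  0.0164] wz 0.0 at [515.   70.5  80.9] rot [-179.98   -0.    105.44] F [ 0.6 -0.2 -1.3] w 48.3 t 19.75
```

Call:
carry_out(deltas=[0,0,0,0,0,0.002,1,0,0,0,0,0,0.002,1,0,0,0,0,0,0.002,1,0,0,0,0,0,0,1])

```text
clock: 20.25
eef_pos: [515.0, 70.4, 74.9]
tool_rot: [-3.141, 0.0, 1.84]
force: [-0.2, 0.5, -0.8]
width: 48.6
gripper_force: 62.3
```

No resistance 3.5 mm below the tooth tops: it's meshing. Continue down.

Call:
carry_out(deltas=[0,0,0,0,0,0.003,1,0,0,0,0,0,0.003,1,0,0,0,0,0,0.002,1,0,0,0,0,0,0,1])

```text
clock: 20.75
eef_pos: [515.0, 70.4, 66.9]
tool_rot: [-3.141, -0.0, 1.84]
force: [-0.5, 0.1, -1.9]
width: 48.5
gripper_force: 62.3
```

Call:
carry_out(deltas=[0,0,0,0,0,0.002,1,0,0,0,0,0,0.002,1,0,0,0,0,0,0,1])

```text
clock: 21.12
eef_pos: [515.2, 70.4, 63.2]
tool_rot: [3.141, 0.0, 1.84]
force: [-0.4, -1.0, 3.2]
width: 48.3
gripper_force: 62.6
```

Contact with the shoulder at the expected height. Push against the spring.

Call:
carry_out(deltas=[0,0,0,0,0,0.002,1,0,0,0,0,0,0.002,1,0,0,0,0,0,0.0015,1,0,0,0,0,0,0,1])

```text
clock: 21.62
eef_pos: [515.2, 70.4, 57.9]
tool_rot: [3.141, 0.0, 1.84]
force: [-1.8, -0.6, 7.7]
width: 48.5
gripper_force: 63.0
```

Run:
```python
from h import *
F=[]
for i in range(4):
    ctrl.get_image("scene"); s=ctrl.read_state();F.append(np.r_[s["force"],s["eef_pos"][2]])
print(np.array(F).round(1))
```

```text
[[-1.8 -1.2  7.8 57.9]
 [-1.9  0.1  7.3 57.9]
 [-1.6 -0.6  7.9 58. ]
 [-2.  -1.2  8.3 58. ]]
```

```bash
python3 -c "
from cell import ctrl
print(ctrl.finish_job())"
```

```text
the job is handed in; nothing more can be done
None
```

The job is handed in at about 22 s: both cells stand in the bay, the dial is meshed and, by height and force, fully home, and the arm is holding it pressed about 6–7 mm of its 8 mm travel.

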